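# Free a pierced brass plate from the screw press and hold it up for inspection

## Task

The bench screw press has just pierced the brass plate in its throat: wind its crank anticlockwise (seen from above) through one full turn so that the punch lifts out of the hole, then draw the plate straight out of the throat by its free end. Lift it some 20 cm or more above the bench and tip it to a slope of about forty-five degrees or steeper, so that the hole can be inspected against the light, and finish with the gripper still holding it there, still and clear of the press. Leave the press wound up and the other things on the bench where they lie.

Things in the scene. Friction and masses are not known exactly. Their poses are not given: they have to be found in the camera images.
- press: Grey cast-iron C-frame screw press, fixed, foot 205 x 100 x 18 mm, 280 mm tall with its handle. Origin on the bench under the vertical ram axis; z up; -x points out of the open throat. Die block top 72 mm high, from x = -54 to 36 mm. Boss round the ram axis: radius 23 mm, 118 to 195 mm high; upper arm and column behind it (+x). Stripper bars 6 mm above the plate from x = -13 mm inward.
- crank (a joint): Crank angle in rad about the vertical ram axis, anticlockwise from above positive, from the press's +x (over the column). Starts at 0 to 0.3 with the 6 mm punch down through the plate's hole. A full turn (6.28) lifts crank, ram and punch together by 8 mm; the punch leaves the hole after about 0.6 turn; stop at 9.0. Stays where left; takes 2 to 3 N at the handle.
- grip (a point): Middle of the crank's upright black handle, which revolves freely on its pin, so it can be pinched from above with the hand at a constant heading. Diameter 17 to 21 mm, 52 mm tall, its top 24 mm above this point, the 16 mm wide crank arm 31 mm below. It circles at 60 mm radius round the ram axis, about 250 mm above the bench, 8 mm higher after a turn.
- plate: Loose brass plate, 120 x 40 x 3 mm, about 0.12 kg, level on the die block at the start. Origin: centre of the 8 mm pierced hole, underside, 20 mm from the inner end, at the start on the ram axis. z is normal to the plate (up at the start); -x runs along it to the free end, 100 mm from the origin and sticking out 46 mm beyond the die block. May lie up to 0.15 rad askew to the press.
- plate_mid (a point): Middle of the brass plate (40 mm from the hole towards the free end), half-way through its thickness; axes as the plate's.
- plate_hold (a point): Point on the plate's centre line 84 mm from the hole, 16 mm from the free end, half-way through its thickness; axes as the plate's. Here the two long edges (40 mm apart) can be pinched from above; below it the bench is 72 mm down and the press's 18 mm high foot begins.
- blank: Bystander: a plain brass plate of the same size without a hole, 120 x 40 x 3 mm, lying on the bench; origin at the centre of its underside.
- jar: Bystander: glass jar with steel lid, 64 mm across, 85 mm tall; origin at the centre of its underside.
- block: Bystander: steel bench block on a rubber foot, 85 x 85 x 30 mm; origin at the centre of its underside.
- saw: Bystander: jeweller's saw frame lying flat, 275 x 115 mm, 26 mm high; origin where the wooden handle meets the frame; the handle runs 110 mm to its -x, the frame 165 mm to its +x and 105 mm to its +y.
There are look-alikes about, which are no part of the job. Leave any blue or red look-alike of the plate alone.

How it is judged:
On the way, in this order (a step that is already met when the one before it is completed fails the run):
1. the crank is wound anticlockwise through a full turn while the plate still lies in the press (value of joint crank above 6 rad and distance between plate and press below 0.09 m and x of plate in the frame of press above -0.025 m), for 0.1 s.
2. the fingers draw the plate out of the throat until its hole is in front of the boss (x of plate in the frame of press below -0.045 m and contact force between the fingers and plate above 1 N), for 0.1 s.
At the end, for the whole second after the job is handed in: The gripper holds the plate (finger force above 1 N) with its middle more than 18 cm above the bench, its face sloping at least 37 degrees from level either way, still, not touching the press; the crank is still wound up (above 6.0 rad) (value of joint crank above 6 rad and height (world z) of plate_mid above 0.18 m and angle between plate's own z axis and vertical between 0.65 and 2.49 rad and contact force between the fingers and plate above 1 N and contact force between plate and press below 0.2 N and linear speed of plate below 0.03 m/s and angular speed of plate below 0.2 rad/s); the arm keeps its last pose, push and grip.
It fails at once if one of the other things on the bench was displaced by more than 3 cm (distance of any of blank, jar, block, saw from where it was at the start of the episode above 0.03 m).
It also fails if it takes over 58 s, if anything falls off the work surface, if the arm or the gripper's body presses on something with over 40 N, if the wrist force passes 120 N, or if a joint passes its speed limit or range.

## Robot

A 7-joint arm with a two-finger parallel gripper is mounted at the origin on the work surface. World frame = base frame: x ahead of the robot, y to its left, z up, the work surface at z = 0. Lengths are in m, angles in rad, forces in N, time in s.
With the tool pointing down it reaches from about 0.425 to 0.875 m from the base axis. Payload 8.4 kg.
Tool frame: the origin (TCP) lies on the mounting face of the last link; the fingertips stand 173 mm ahead of it and the grasp point (between the pads) lies 155 mm ahead of it; z points along the fingers, y is the line along which they close (so a half turn about z gives the same grasp; the last joint's range is limited). The gripper opens to 85 mm and grips with 20 to 120 N. Pads are 22 mm wide; open, the fingers measure 114 mm over their backs; the gripper's body (76 mm by 85 mm) begins 54 mm behind the grasp point. The pads swing forward as they close: fully open they stand 13 mm farther back than shut.
Start: joints at [1.045, 0.333, 0.04, 1.465, -0.013, 1.343, -0.059], TCP at [0.269, -0.592, 0.405] pointing down, gripper open.
Joint ranges: [-2.58, 2.58], [-0.38, 2.09], [-1.3, 1.39], [0.25, 2.4], [-1.5, 4.64], [0.08, 2.09], [-2.65, 2.65]. Speed limits (rad/s): [2.22, 2.22, 2.79, 2.79, 3.14, 3.14, 3.14].

## Interface

Orientations are given as a rotation vector (axis times angle).
In Python, from rig import * gives the robot as it stands. The module is installed in compiled form; this text tells all that it offers.
- The arm moves only by the tool jog_arm, never from a script. Its argument "motion" is a list that holds one entry, the list of rows, each a list of 5 numbers: the shift along the tool's x, y, z in m, then the turn about the tool's z in units of 8 degrees (1.0 is 8 degrees), then the opening, from -1 (shut) to 1 (fully open). In form: [[[dx, dy, dz, turn, gripper], ...]]. A call has exactly 5 rows; each row shifts and turns the commanded pose from where the row before left it, along the tool's axes as they then stand; what a row does not reach is not made up. A row lasts 1/10 s, in which the tool goes at most 50 mm and 8.59 degrees, less where a joint would pass 70% of its speed; a pose out of reach is approached as far as the arm can. A call is refused whole if a number of a shift passes 0.05 or a number of a turn 1, either way. A call with a gripper value outside its range is refused whole. The fingers move at their own pace and stop on an object; "squeeze" is the grip in N (left out, the last holds). Time passes only in rows, so rows that do not move let the fingers close, or fill a call up. It gives the time, the measured TCP pose, the force, the opening and the grip force at its end, in the units of the state.
- state(): the state, without advancing time (a new reading comes with each control period).
- read_camera(name): name is "scene" or "top" or "wrist"; returns (picture, depth): 420x560x3 uint8, red, green, blue; 420x560 float32, m along the optical axis (not along the pixel's ray), 0 where there is no reading.
- calibration(name): a dict with "mtx" (3x3 intrinsics, pixels), "rvec" (rotation vector, rad) and "tvec" (3), from world to camera coordinates, as OpenCV has them. Camera axes: x right, y down, z forward; pixel columns grow to the right and rows downward; lengths in m; the calibration is good to about 2 mm. A picture is of the moment at which its call begins: read the wrist's pose just before it. calibration takes no time and is no camera call; for the wrist camera it gives the pose at the moment of the call.
- close_job(): hands the job in; it is judged then, once.
The state is a dict: "time_s": time; "joint_positions": joint angles; "joint_velocities": joint speeds; "effort": joint torques, N m; "ee_pos": TCP position; "tcp_rot": TCP orientation; "ft_force": force on the tool from outside, world axes, zero at the start; "ft_torque": the same for the moment, N m; "finger_gap": finger opening in m; "gripper_force": force on a finger pad.
Only numpy, scipy, OpenCV 4.12 (cv2) and the standard library are available. Lean on these libraries where they do the work, as an engineer would, in place of code of your own. Each camera call takes 0.05 s, during which the arm holds its last target. There are 200 camera calls.

## Working session

There is one attempt and no reset: what is moved stays moved. The work goes in short steps, Python scripts to look and compute and a tool call to move; the robot and the scene stay as the last step left them, time stands still between calls to the robot, and variables do not carry over. Pictures are saved under pics/ and viewed, at most 11 in all, crops included, and the job is handed in when it is done.

Besides the shell and the picture viewer there is one more tool, called after "Emit:" by a JSON object that holds its "name" and its "arguments". jog_arm: Moves the arm, as the interface text tells. Its arguments: {"type":"object","properties":{"motion":{"type":"array","items":{"type":"array","items":{"type":"array","items":{"type":"number"}}}},"squeeze":{"type":"number"}},"required":["motion"]}

```bash
mkdir -p pics; cat > h.py <<'E'
from rig import *
import numpy as np, cv2
def cal(n):
    c=calibration(n); return np.array(c["mtx"]),cv2.Rodrigues(np.array(c["rvec"],float))[0],np.array(c["tvec"],float).ravel()
def cloud(d,c):
    K,R,t=c; v,u=np.mgrid[:d.shape[0],:d.shape[1]]
    p=np.stack([(u-K[0,2])/K[0,0]*d,(v-K[1,2])/K[1,1]*d,d],-1)
    return (p-t)@R
def proj(P,c):
    K,R,t=c; q=(np.atleast_2d(P)@R.T+t)@K.T; return q[:,:2]/q[:,2:]
E
python3 - <<'E'
from h import *
s=state(); print(s["time_s"],s["ee_pos"],s["tcp_rot"],s["finger_gap"])
for n in("scene","top"):
    c=cal(n); im,d=read_camera(n); np.savez(n+"0.npz",im=im,d=d,K=c[0],R=c[1],t=c[2])
    cv2.imwrite(f"pics/{n}0.png",im[:,:,::-1]); print(n,-c[1].T@c[2],c[1][2])
E
```

```text
0.0 [ 0.26897552 -0.59155589  0.40382204] [-3.06883990e+00 -6.64922933e-01  7.49627560e-04] 0.08518580046930466
scene [1.28454635 0.49968275 1.48969208] [-0.45612083 -0.31593867 -0.83194744]
top [0.36244301 0.01996492 1.54958904] [ 0.1286616  -0.00960811 -0.99164201]
```

View pics/scene0.png

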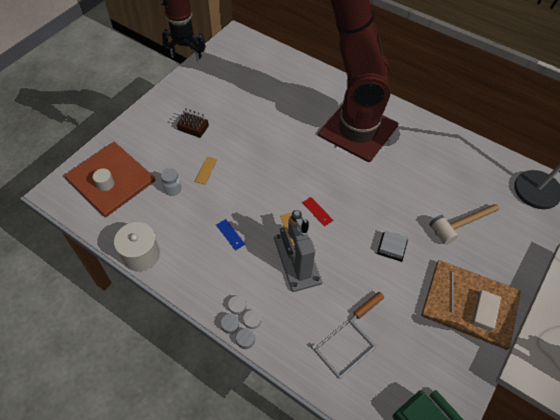

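View pics/top0.png

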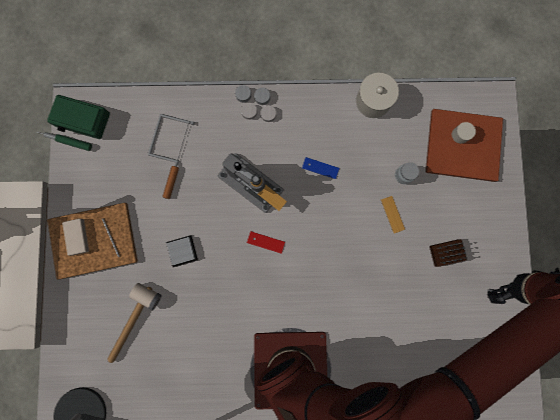

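The scene view shows the grey press at (300,255), with brass sticking out at (287,220). In the top view the press is at (250,183), with the crank handle near (238,167) and the brass end near (275,201). Plate candidates in the top view are brass in the throat (275,201), blue (320,168), red (266,242) and loose brass (393,214). The one in the throat under the boss fits. The loose one is the blank. I'll confirm with a crop and measure.

```bash
python3 - <<'E'
from h import *
out=[]
for n,(u0,v0,u1,v1) in dict(top=(205,135,305,225),scene=(255,195,340,300)).items():
    z=np.load(n+"0.npz"); c=(z["K"],z["R"],z["t"]); im=z["im"]; P=cloud(z["d"],c)
    out.append(cv2.resize(im[v0:v1,u0:u1,::-1],(390,int(390*(v1-v0)/(u1-u0))),interpolation=cv2.INTER_CUBIC))
    m=np.zeros(z["d"].shape,bool); m[v0:v1,u0:u1]=1; m&=z["d"]>0
    hsv=cv2.cvtColor(im,cv2.COLOR_RGB2HSV)
    brass=m&(hsv[...,1]>120)&(hsv[...,0]>10)&(hsv[...,0]<30)
    def rect(mm,l):
        Q=P[mm]; r=cv2.minAreaRect(Q[:,:2].astype(np.float32)*1000); print(n,l,mm.sum(),np.median(Q,0).round(4),r)
        return r
    rect(brass,"brass")
    Z=P[...,2]
    rect(m&(Z>.008)&(Z<.026)&~brass,"foot")
    for lo,hi in((.18,.2),(.2,.215),(.215,.235),(.235,.3)):
        mm=m&(Z>lo)&(Z<hi)
        if mm.sum()>3: rect(mm,(lo,hi))
    mm=m&(Z>.255); print(P[mm].mean(0),P[mm].max(0), np.argwhere(mm).mean(0))
H=max(o.shape[0] for o in out); cv2.imwrite("pics/crop1.png",np.hstack([np.pad(o,((0,H-o.shape[0]),(0,0),(0,0))) for o in out]))
E
```

```text
top brass 357 [0.5431 0.0531 0.0751] ((566.188720703125, 75.40731811523438), (154.8859405517578, 46.98448944091797), 50.7685661315918)
top foot 711 [0.5943 0.1337 0.0174] ((614.0709228515625, 106.93730926513672), (328.5045166015625, 293.80389404296875), 89.92288208007812)
top (0.18, 0.2) 405 [0.6152 0.1473 0.188 ] ((605.3504638671875, 131.5100860595703), (137.50997924804688, 46.2154655456543), 51.26395034790039)
top (0.2, 0.215) 13 [0.5949 0.1278 0.2127] ((591.1992797851562, 114.83014678955078), (74.7933349609375, 16.057636260986328), 58.46335983276367)
top (0.215, 0.235) 157 [0.5861 0.1042 0.2223] ((592.4371948242188, 114.01209259033203), (76.62098693847656, 28.52804183959961), 51.40999984741211)
top (0.235, 0.3) 52 [0.6078 0.1425 0.2693] ((610.2864379882812, 143.59451293945312), (17.43147087097168, 16.916093826293945), 83.13455200195312)
[0.60987597 0.14264158 0.27046016] [0.61848592 0.15095799 0.28184977] [165.11627907 236.88372093]
scene brass 151 [0.5513 0.0425 0.0764] ((575.4242553710938, 76.23265838623047), (166.497802734375, 32.935726165771484), 44.58892059326172)
scene foot 910 [0.635  0.1378 0.0173] ((554.9786987304688, 97.09306335449219), (385.5357971191406, 273.9297180175781), 34.77434539794922)
scene (0.18, 0.2) 443 [0.626  0.1508 0.1887] ((610.7554321289062, 133.66757202148438), (132.58428955078125, 46.999290466308594), 50.87297439575195)
scene (0.2, 0.215) 22 [0.5977 0.1084 0.2106] ((598.5503540039062, 121.1816177368164), (72.06037139892578, 28.559450149536133), 54.28459167480469)
scene (0.215, 0.235) 145 [0.5904 0.1054 0.2225] ((594.6631469726562, 117.79707336425781), (83.30150604248047, 29.131881713867188), 58.63873291015625)
scene (0.235, 0.3) 77 [0.6193 0.1464 0.2623] ((615.5801391601562, 145.23158264160156), (18.644290924072266, 20.75752830505371), 84.2789535522461)
[0.61730133 0.14489262 0.26814412] [0.62530364 0.15329772 0.28118321] [223.33333333 304.35294118]
```

View pics/crop1.png

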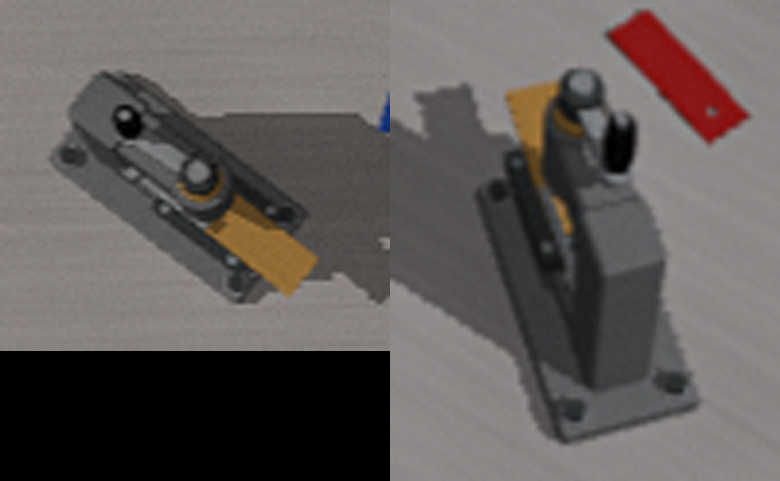

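The crop confirms it: the brass plate in the throat comes out at the lower right, and the crank handle points back over the column. Next I'll bring the wrist camera near to refine this.

```bash
cat >> h.py <<'E'
def tool():
    s=state(); return s,np.array(s["ee_pos"]),cv2.Rodrigues(np.array(s["tcp_rot"],float))[0]
def yaw(R): return np.degrees(np.arctan2(R[1,1],R[0,1]))  # heading of tool y
def shift(world): return (tool()[2].T@np.array(world)).round(4)
E
python3 - <<'E'
from h import *
s,p,R=tool(); c=cal("wrist"); C=-c[1].T@c[2]
print("cam in tool",R.T@(C-p),"optical in tool",R.T@c[1][2],yaw(R),c[0])
print(shift(np.array([.50,0.02,.52])-p))
E
```

```text
cam in tool [ 0.08146615 -0.00143158  0.02980336] optical in tool [-3.13918149e-01 -2.21175570e-04  9.49450023e-01] -65.54845617799761 [[359.83540392   0.         278.9740493 ]
 [  0.         359.83540392 212.32198987]
 [  0.           0.           1.        ]]
[ 0.4634 -0.4613 -0.1155]
```

Emit:
{"name": "jog_arm", "arguments": {"motion": [[[0.015, -0.015, -0.008, 0, 1], [0.031, -0.031, -0.012, 0, 1], [0.031, -0.031, -0.012, 0, 1], [0.031, -0.031, -0.012, 0, 1], [0.031, -0.031, -0.012, 0, 1]]]}}

```text
time_s: 0.6
ee_pos: [0.3384, -0.4058, 0.4608]
tcp_rot: [-3.07, -0.665, 0.001]
ft_force: [0.0, -0.2, 0.0]
finger_gap: 0.0859
gripper_force: 0.0
```

Emit:
{"name": "jog_arm", "arguments": {"motion": [[[0.031, -0.031, -0.012, 0, 1], [0.031, -0.031, -0.012, 0, 1], [0.031, -0.031, -0.012, 0, 1], [0.031, -0.031, -0.012, 0, 1], [0.031, -0.031, -0.008, 0, 1]]]}}

```text
time_s: 1.1
ee_pos: [0.4152, -0.2005, 0.5174]
tcp_rot: [3.07, 0.665, 0.001]
ft_force: [1.0, -0.1, 0.7]
finger_gap: 0.0853
gripper_force: 0.0
```

Emit:
{"name": "jog_arm", "arguments": {"motion": [[[0.031, -0.031, 0, 0, 1], [0.031, -0.031, 0, 0, 1], [0.031, -0.031, 0, 0, 1], [0.031, -0.031, 0, 0, 1], [0.031, -0.031, 0, 0, 1]]]}}

```text
time_s: 1.6
ee_pos: [0.492, 0.0046, 0.5166]
tcp_rot: [3.07, 0.665, -0.0]
ft_force: [1.6, -0.5, -0.4]
finger_gap: 0.0852
gripper_force: 0.0
```

Emit:
{"name": "jog_arm", "arguments": {"motion": [[[0, 0, 0, -0.8, 1], [0, 0, 0, -0.8, 1], [0, 0, 0, -0.8, 1], [0, 0, 0, -0.8, 1], [0, 0, 0, 0, 1]]]}}

```text
time_s: 2.1
ee_pos: [0.4919, 0.0029, 0.5164]
tcp_rot: [-2.845, -1.332, 0.001]
ft_force: [0.1, -0.0, 0.2]
finger_gap: 0.0852
gripper_force: 0.0
```

```bash
python3 - <<'E'
from h import *
s,p,R=tool(); print(s["time_s"],p,yaw(R),s["joint_positions"])
c=cal("wrist"); im,d=read_camera("wrist"); np.savez("w1.npz",im=im,d=d,K=c[0],R=c[1],t=c[2])
o=im[:,:,::-1].copy(); cv2.imwrite("pics/w1.png",o)
E
```

```text
2.1 [0.49186498 0.00292011 0.51642649] -39.84025130848911 [ 4.50660847e-01 -1.64343109e-03 -5.39870158e-01  1.62799755e+00
 -9.77840673e-04  1.51559301e+00 -7.84497705e-01]
```

View pics/w1.png

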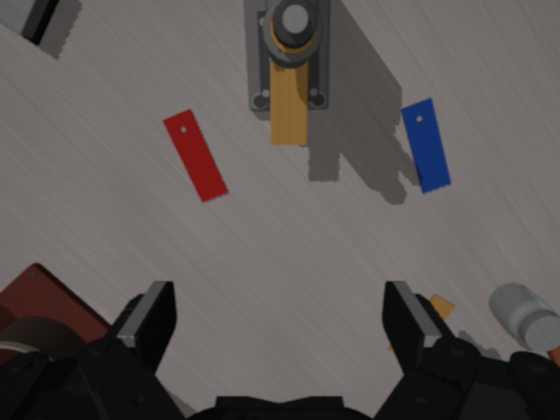

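The wrist view shows the plate's free end at (289,143), the ram knob at (294,20) and the foot's front edge at row 108, all nearly square to the hand. The handle is out of view, so I'll move 0.12 m forward for a second view.

Emit:
{"name": "jog_arm", "arguments": {"motion": [[[0.02, 0, 0, 0, 1], [0.04, 0, 0, 0, 1], [0.04, 0, 0, 0, 1], [0.02, 0, 0, 0, 1], [0, 0, 0, 0, 1]]]}}

```text
time_s: 2.65
ee_pos: [0.5698, 0.0973, 0.5157]
tcp_rot: [-2.844, -1.329, 0.001]
ft_force: [-0.2, -0.7, 0.5]
finger_gap: 0.0856
gripper_force: 0.0
```

```bash
python3 - <<'E'
from h import *
s,p,R=tool(); print(s["time_s"],p,yaw(R))
c=cal("wrist"); im,d=read_camera("wrist"); np.savez("w2.npz",im=im,d=d,K=c[0],R=c[1],t=c[2])
cv2.imwrite("pics/w2.png",im[:,:,::-1])
for n in("w1","w2"):
    z=np.load(n+".npz"); c=(z["K"],z["R"],z["t"]); im=z["im"]; P=cloud(z["d"],c); Z=P[...,2]; ok=z["d"]>0
    hsv=cv2.cvtColor(im,cv2.COLOR_RGB2HSV)
    near=ok&(np.hypot(P[...,0]-.57,P[...,1]-.09)<.14)
    b=near&(hsv[...,1]>100)&(hsv[...,0]>10)&(hsv[...,0]<30)&(Z>.06)&(Z<.09)
    Q=P[b]; print(n,"plate",b.sum(),np.median(Z[b]),cv2.minAreaRect(Q[:,:2].astype(np.float32)*1000))
    def rect(lo,hi):
        mm=near&(Z>lo)&(Z<hi)
        if mm.sum()>20:
            Q=P[mm]; print(n,lo,hi,mm.sum(),np.median(Q,0).round(4),cv2.minAreaRect(Q[:,:2].astype(np.float32)*1000),cv2.minEnclosingCircle(Q[:,:2].astype(np.float32)*1000))
    for lo,hi in((.010,.024),(.06,.09),(.183,.199),(.205,.232),(.232,.25),(.262,.29)): rect(lo,hi)
    # plate free edge in pixels: end-centre
    uv=np.argwhere(b)[:,::-1].astype(np.float32); print(cv2.boxPoints(cv2.minAreaRect(uv)))
E
```

```text
2.65 [0.56981908 0.09734576 0.51570624] -39.92421610934427
w1 plate 2865 0.07607181122883676 ((544.4066772460938, 51.335609436035156), (87.25935363769531, 40.73951721191406), 49.95954513549805)
w1 0.01 0.024 2480 [0.5722 0.1006 0.0189] ((577.1888427734375, 92.2751235961914), (123.3165283203125, 100.10948944091797), 51.64710998535156) ((577.1856079101562, 93.19921112060547), 77.91315460205078)
w1 0.06 0.09 4218 [0.5486 0.0588 0.0756] ((559.6425170898438, 69.85664367675781), (136.03773498535156, 64.1652603149414), 51.61410140991211) ((560.7571411132812, 72.16604614257812), 72.56071472167969)
w1 0.183 0.199 1468 [0.5714 0.0881 0.1908] ((578.8634033203125, 94.18990325927734), (43.616573333740234, 45.68580627441406), 50.05414581298828) ((580.8436889648438, 97.70569610595703), 26.110633850097656)
w1 0.205 0.232 1479 [0.5771 0.093  0.226 ] ((578.6492309570312, 94.18574523925781), (27.3926944732666, 29.293991088867188), 44.873046875) ((579.4525756835938, 95.42546844482422), 15.524443626403809)
w1 0.232 0.25 322 [0.5798 0.0947 0.2325] ((579.4656372070312, 94.78012084960938), (15.3389825820922
[... 866 characters left out ...]
9282836914062), 67.56151580810547)
w2 0.205 0.232 1973 [0.5897 0.1076 0.2212] ((593.5441284179688, 119.54193115234375), (84.55796813964844, 29.131669998168945), 60.38142776489258) ((595.5814208984375, 118.41915893554688), 42.38614273071289)
w2 0.232 0.25 208 [0.5794 0.0954 0.2325] ((598.1674194335938, 119.63850402832031), (77.1461181640625, 15.532607078552246), 52.99538040161133) ((597.3261108398438, 120.27255249023438), 38.721588134765625)
w2 0.262 0.29 817 [0.614  0.1452 0.2726] ((613.6900634765625, 144.79452514648438), (18.292261123657227, 18.488420486450195), 17.66348648071289) ((613.5767822265625, 144.3952178955078), 9.67823600769043)
[[272. 208.]
 [304. 208.]
 [304. 244.]
 [272. 244.]]
```

View pics/w2.png

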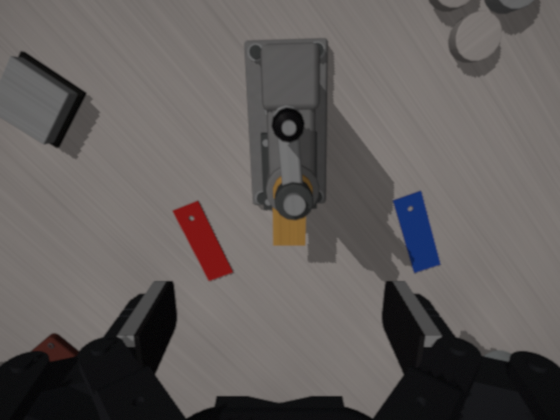

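Measured results:
- **Ram axis:** (0.579, 0.095)
- **Handle:** (0.6137, 0.1446), top 0.273, so the crank is at about 0.06 rad
- **Plate:** yaw 50°, hold point (0.5266, 0.030, 0.0745)

The hand is already square to both. Next I'll go over the handle and down.

Emit:
{"name": "jog_arm", "arguments": {"motion": [[[0.02, 0.001, 0, 0, 1], [0.0245, 0.0013, 0, 0, 1], [0.02, 0.001, 0.01, 0, 1], [0, 0, 0.02, 0, 1], [0, 0, 0.025, 0, 1]]]}}

```text
time_s: 3.2
ee_pos: [0.6129, 0.1417, 0.4618]
tcp_rot: [2.848, 1.325, 0.002]
ft_force: [0.1, 0.1, -0.1]
finger_gap: 0.0855
gripper_force: 0.0
```

Emit:
{"name": "jog_arm", "arguments": {"motion": [[[0, 0, 0.025, 0, 1], [0, 0, 0.017, 0, 1], [0, 0, 0.01, 0, 1], [0, 0, 0, 0, 1], [0, 0, 0, 0, 1]]]}}

```text
time_s: 3.7
ee_pos: [0.613, 0.1418, 0.4107]
tcp_rot: [2.847, 1.327, 0.001]
ft_force: [1.0, 0.1, 0.4]
finger_gap: 0.0854
gripper_force: 0.0
```

```bash
python3 - <<'E'
from h import *
s,p,R=tool(); print(s["time_s"],p,yaw(R),"to go in tool",shift(np.array([.6137,.1446,.409])-p),s["ft_force"])
c=cal("wrist"); im,d=read_camera("wrist"); cv2.imwrite("pics/w3.png",im[:,:,::-1])
E
```

```text
3.7 [0.61299414 0.14176296 0.41072145] -40.022440622851725 to go in tool [ 0.0026 -0.0013  0.0017] [0.97073993 0.07718622 0.35548257]
```

View pics/w3.png

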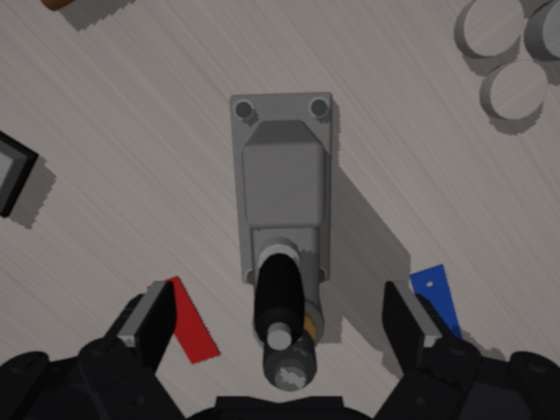

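The handle, at (279,290), stands centred between the open fingers at (150,330) and (410,330). Now I'll close on it.

Emit:
{"name": "jog_arm", "arguments": {"motion": [[[0.0025, -0.001, 0.001, 0, 1], [0, 0, 0, 0, -1], [0, 0, 0, 0, -1], [0, 0, 0, 0, -1], [0, 0, 0, 0, -1]]], "squeeze": 35}}

```text
time_s: 4.25
ee_pos: [0.6138, 0.1448, 0.4088]
tcp_rot: [2.847, 1.329, 0.0]
ft_force: [-0.0, -0.1, 0.1]
finger_gap: 0.0279
gripper_force: 0.0
```

Emit:
{"name": "jog_arm", "arguments": {"motion": [[[0, 0, 0, 0, -1], [0, 0, 0, 0, -1], [0, 0, 0, 0, -1], [0, 0, 0, 0, -1], [0, 0, 0, 0, -1]]]}}

```text
time_s: 4.75
ee_pos: [0.6138, 0.1447, 0.4089]
tcp_rot: [2.847, 1.329, 0.0]
ft_force: [0.8, -0.3, 4.0]
finger_gap: 0.0195
gripper_force: 34.5
```

```bash
python3 - <<'E'
from h import *
s,p,R=tool(); print(s["time_s"],p,yaw(R),s["ft_force"],s["finger_gap"],s["gripper_force"])
ax=np.array([.579,.095]); v=p[:2]-ax; a0=np.arctan2(v[1],v[0]); print(np.degrees(a0),np.hypot(*v))
st=2*np.pi/30; tot=6.45
ph=np.arctan2(R[1,0],R[0,0]) # tool x heading; tool y = -90
for k in range(31):
    a,b=a0+k*st,a0+(k+1)*st
    w=.060*np.array([np.cos(b)-np.cos(a),np.sin(b)-np.sin(a),0])
    print(k,(R.T@w).round(4)[:2])
E
```

```text
4.75 [0.61383967 0.14470978 0.40892933] -39.954699681551176 [ 0.80368582 -0.25762178  3.96015228] 0.019479662218836975 34.46019049733877
54.97486987154978 0.06070308441270163
0 [-0.0024 -0.0123]
1 [-0.0049 -0.0116]
2 [-0.0072 -0.0103]
3 [-0.0092 -0.0086]
4 [-0.0107 -0.0065]
5 [-0.0119 -0.0041]
6 [-0.0124 -0.0015]
7 [-0.0125  0.0011]
8 [-0.012   0.0037]
9 [-0.011   0.0061]
10 [-0.0095  0.0082]
11 [-0.0076  0.01  ]
12 [-0.0053  0.0114]
13 [-0.0028  0.0122]
14 [-0.0002  0.0125]
15 [0.0024 0.0123]
16 [0.0049 0.0116]
17 [0.0072 0.0103]
18 [0.0092 0.0086]
19 [0.0107 0.0065]
20 [0.0119 0.0041]
21 [0.0124 0.0015]
22 [ 0.0125 -0.0011]
23 [ 0.012  -0.0037]
24 [ 0.011  -0.0061]
25 [ 0.0095 -0.0082]
26 [ 0.0076 -0.01  ]
27 [ 0.0053 -0.0114]
28 [ 0.0028 -0.0122]
29 [ 0.0002 -0.0125]
30 [-0.0024 -0.0123]
```

Emit:
{"name": "jog_arm", "arguments": {"motion": [[[-0.0024, -0.0123, -0.0003, 0, -1], [-0.0049, -0.0116, -0.0003, 0, -1], [-0.0072, -0.0103, -0.0002, 0, -1], [-0.0092, -0.0086, -0.0003, 0, -1], [-0.0107, -0.0065, -0.0003, 0, -1]]]}}

```text
time_s: 5.25
ee_pos: [0.5535, 0.1488, 0.4102]
tcp_rot: [2.845, 1.326, 0.001]
ft_force: [6.7, -8.5, 2.3]
finger_gap: 0.0192
gripper_force: 34.7
```

Emit:
{"name": "jog_arm", "arguments": {"motion": [[[-0.0119, -0.0041, -0.0003, 0, -1], [-0.0124, -0.0015, -0.0003, 0, -1], [-0.0125, 0.0011, -0.0002, 0, -1], [-0.012, 0.0037, -0.0003, 0, -1], [-0.011, 0.0061, -0.0003, 0, -1]]]}}

```text
time_s: 5.75
ee_pos: [0.5199, 0.1002, 0.4116]
tcp_rot: [2.845, 1.328, 0.007]
ft_force: [16.1, 1.8, -7.9]
finger_gap: 0.0195
gripper_force: 34.5
```

Emit:
{"name": "jog_arm", "arguments": {"motion": [[[-0.0095, 0.0082, -0.0002, 0, -1], [-0.0076, 0.01, -0.0002, 0, -1], [-0.0053, 0.0114, -0.0002, 0, -1], [-0.0028, 0.0122, -0.0003, 0, -1], [-0.0002, 0.0125, -0.0003, 0, -1]]]}}

```text
time_s: 6.25
ee_pos: [0.5444, 0.0468, 0.4128]
tcp_rot: [-2.846, -1.33, 0.001]
ft_force: [-0.1, 3.5, 3.6]
finger_gap: 0.019
gripper_force: 35.8
```

Emit:
{"name": "jog_arm", "arguments": {"motion": [[[0.0024, 0.0123, -0.0003, 0, -1], [0.0049, 0.0116, -0.0003, 0, -1], [0.0072, 0.0103, -0.0002, 0, -1], [0.0092, 0.0086, -0.0003, 0, -1], [0.0107, 0.0065, -0.0003, 0, -1]]]}}

```text
time_s: 6.75
ee_pos: [0.6061, 0.0402, 0.4142]
tcp_rot: [2.847, 1.326, -0.001]
ft_force: [-3.3, 0.1, 5.9]
finger_gap: 0.0197
gripper_force: 36.2
```

Emit:
{"name": "jog_arm", "arguments": {"motion": [[[0.0119, 0.0041, -0.0003, 0, -1], [0.0124, 0.0015, -0.0003, 0, -1], [0.0125, -0.0011, -0.0002, 0, -1], [0.012, -0.0037, -0.0003, 0, -1], [0.011, -0.0061, -0.0003, 0, -1]]]}}

```text
time_s: 7.25
ee_pos: [0.6406, 0.0899, 0.4156]
tcp_rot: [2.847, 1.326, 0.001]
ft_force: [-2.0, -2.0, 5.8]
finger_gap: 0.0194
gripper_force: 36.1
```

Emit:
{"name": "jog_arm", "arguments": {"motion": [[[0.0095, -0.0082, -0.0003, 0, -1], [0.0076, -0.01, -0.0003, 0, -1], [0.0053, -0.0114, -0.0002, 0, -1], [0.0028, -0.0122, -0.0003, 0, -1], [0.0002, -0.0125, -0.0003, 0, -1]]]}}

```text
time_s: 7.75
ee_pos: [0.6136, 0.1452, 0.4169]
tcp_rot: [2.846, 1.328, -0.0]
ft_force: [-1.0, -6.3, 6.0]
finger_gap: 0.0195
gripper_force: 36.1
```

Emit:
{"name": "jog_arm", "arguments": {"motion": [[[-0.0024, -0.0123, -0.0003, 0, -1], [-0.0025, -0.0062, 0, 0, -1], [0, 0, 0, 0, -1], [0, 0, 0, 0, -1], [0, 0, 0, 0, -1]]]}}

```text
time_s: 8.25
ee_pos: [0.596, 0.1529, 0.4173]
tcp_rot: [2.847, 1.329, -0.002]
ft_force: [-2.6, -3.4, 6.5]
finger_gap: 0.0195
gripper_force: 36.2
```

```bash
python3 - <<'E'
from h import *
s,p,R=tool(); print(s["time_s"],p,yaw(R),s["ft_force"],s["finger_gap"])
v=p[:2]-np.array([.579,.095]); print("rad",np.radians(np.degrees(np.arctan2(v[1],v[0]))-51.6),np.hypot(*v))
E
```

```text
8.25 [0.59596019 0.15291677 0.41729895] -39.956555720825264 [-2.6294676  -3.41348446  6.52581898] 0.019460611032294756
rad 0.3853337542814217 0.060348985081873224
```

The crank is now at about 6.67 rad. I'll release, rise and go over the plate's free end.

Emit:
{"name": "jog_arm", "arguments": {"motion": [[[0, 0, 0, 0, 1], [0, 0, 0, 0, 1], [0, 0, 0, 0, 1], [0, 0, 0, 0, 1], [0, 0, -0.01, 0, 1]]]}}

```text
time_s: 8.75
ee_pos: [0.5962, 0.1528, 0.4261]
tcp_rot: [-2.846, -1.329, 0.004]
ft_force: [0.4, -1.0, -0.5]
finger_gap: 0.0852
gripper_force: 0.0
```

Emit:
{"name": "jog_arm", "arguments": {"motion": [[[0, 0, -0.02, 0, 1], [0, 0, -0.025, 0, 1], [0, 0, -0.025, 0, 1], [0, 0, 0, 0, 1], [-0.02, 0.004, 0, 0, 1]]]}}

```text
time_s: 9.25
ee_pos: [0.5866, 0.1371, 0.498]
tcp_rot: [-2.843, -1.333, -0.003]
ft_force: [-0.6, -0.7, -1.1]
finger_gap: 0.0852
gripper_force: 0.0
```

Emit:
{"name": "jog_arm", "arguments": {"motion": [[[-0.03, 0.006, 0, 0, 1], [-0.033, 0.006, 0, 0, 1], [-0.033, 0.006, 0, 0, 1], [-0.0226, 0.0036, 0, 0, 1], [0, 0, 0, 0, 1]]]}}

```text
time_s: 9.75
ee_pos: [0.5261, 0.0271, 0.4976]
tcp_rot: [2.848, 1.321, -0.001]
ft_force: [0.4, -1.1, -0.0]
finger_gap: 0.0855
gripper_force: 0.0
```

```bash
python3 - <<'E'
from h import *
s,p,R=tool(); print(s["time_s"],p,yaw(R),"to go",shift(np.array([.5266,.0302,.2295])-p),s["ft_force"],s["finger_gap"])
z=cal("top"); im,d=read_camera("top"); P=cloud(d,z); m=(P[...,2]>.265)&(P[...,2]<.3)&(abs(P[...,0]-.58)<.08)&(abs(P[...,1]-.12)<.08)
print("handle",P[m].mean(0),m.sum())
E
```

```text
9.75 [0.52610537 0.02714609 0.49758937] -40.22096139739783 to go [ 0.003  -0.0019  0.2681] [ 0.42514893 -1.10535622 -0.00474268] 0.08553113991335584
handle [0.59055726 0.15225116 0.27915128] 43
```

Emit:
{"name": "jog_arm", "arguments": {"motion": [[[0.003, -0.0019, 0.025, 0, 1], [0, 0, 0.04, 0, 1], [0, 0, 0.04, 0, 1], [0, 0, 0.04, 0, 1], [0, 0, 0.04, 0, 1]]]}}

```text
time_s: 10.3
ee_pos: [0.5276, 0.0352, 0.3108]
tcp_rot: [-2.845, -1.331, -0.001]
ft_force: [0.3, -0.0, 0.7]
finger_gap: 0.0854
gripper_force: 0.0
```

Emit:
{"name": "jog_arm", "arguments": {"motion": [[[0, 0, 0.03, 0, 1], [0, 0, 0.025, 0, 1], [0, 0, 0.018, 0, 1], [0, 0, 0.009, 0, 1], [0, 0, 0, 0, 1]]]}}

```text
time_s: 10.8
ee_pos: [0.5274, 0.0347, 0.2292]
tcp_rot: [-2.844, -1.33, 0.002]
ft_force: [0.1, -0.7, 0.5]
finger_gap: 0.0855
gripper_force: 0.0
```

```bash
python3 - <<'E'
from h import *
s,p,R=tool(); print(s["time_s"],p,yaw(R),"to go",shift(np.array([.5266,.0302,.2305])-p),s["ft_force"],s["finger_gap"])
c=cal("wrist"); im,d=read_camera("wrist"); cv2.imwrite("pics/w4.png",im[:,:,::-1])
E
```

```text
10.8 [0.5273589  0.03465046 0.22923423] -39.87377133425409 to go [-0.0039  0.0023 -0.0013] [ 0.12430911 -0.65462325  0.48780489] 0.08547375666319788
```

View pics/w4.png

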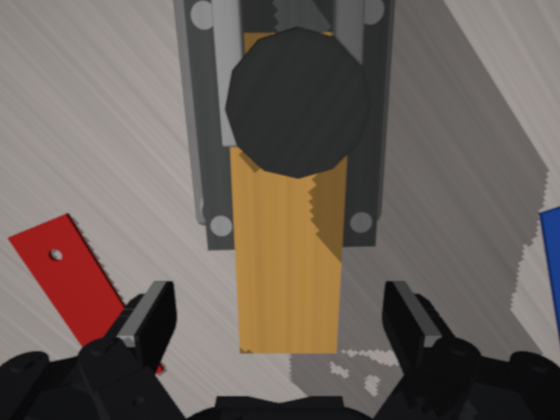

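The plate's free end at (288,352) lies between the open fingers, about 2 mm off centre. I'll correct that and pinch.

Emit:
{"name": "jog_arm", "arguments": {"motion": [[[-0.0037, 0.0023, -0.001, 0, 1], [0, 0, 0, 0, 1], [0, 0, 0, 0, -1], [0, 0, 0, 0, -1], [0, 0, 0, 0, -1]]], "squeeze": 30}}

```text
time_s: 11.35
ee_pos: [0.527, 0.0295, 0.2315]
tcp_rot: [2.846, 1.329, 0.001]
ft_force: [0.7, -0.2, 0.2]
finger_gap: 0.0441
gripper_force: 0.0
```

Emit:
{"name": "jog_arm", "arguments": {"motion": [[[0, 0, 0, 0, -1], [0, 0, 0, 0, -1], [0, 0, 0, 0, -1], [0, 0, 0, 0, -1], [0, 0, 0, 0, -1]]]}}

```text
time_s: 11.85
ee_pos: [0.527, 0.0294, 0.2313]
tcp_rot: [2.847, 1.329, 0.0]
ft_force: [-0.5, -0.6, 1.8]
finger_gap: 0.039
gripper_force: 29.9
```

Emit:
{"name": "jog_arm", "arguments": {"motion": [[[-0.003, 0, 0, 0, -1], [-0.006, 0, 0, 0, -1], [-0.01, 0, 0, 0, -1], [-0.01, 0, 0, 0, -1], [-0.01, 0, 0, 0, -1]]]}}

```text
time_s: 12.35
ee_pos: [0.501, -0.0015, 0.231]
tcp_rot: [-2.847, -1.328, 0.001]
ft_force: [0.9, 0.6, -0.6]
finger_gap: 0.0389
gripper_force: 30.1
```

Emit:
{"name": "jog_arm", "arguments": {"motion": [[[-0.01, 0, 0, 0, -1], [-0.01, 0, 0, 0, -1], [-0.01, 0, 0, 0, -1], [-0.01, 0, 0, 0, -1], [-0.01, 0, 0, 0, -1]]]}}

```text
time_s: 12.85
ee_pos: [0.469, -0.0396, 0.2311]
tcp_rot: [-2.847, -1.329, 0.001]
ft_force: [-0.2, 0.4, -1.1]
finger_gap: 0.0389
gripper_force: 30.3
```

Emit:
{"name": "jog_arm", "arguments": {"motion": [[[-0.01, 0, 0, 0, -1], [-0.01, 0, 0, 0, -1], [-0.005, 0, 0, 0, -1], [0, 0, 0, 0, -1], [0, 0, 0, 0, -1]]]}}

```text
time_s: 13.35
ee_pos: [0.4539, -0.0578, 0.2313]
tcp_rot: [2.847, 1.329, 0.001]
ft_force: [-0.8, -0.5, -1.8]
finger_gap: 0.0389
gripper_force: 30.3
```

```bash
python3 - <<'E'
from h import *
s,p,R=tool(); print(s["time_s"],p,yaw(R),s["ft_force"],s["finger_gap"],s["gripper_force"])
c=cal("wrist"); im,d=read_camera("wrist"); cv2.imwrite("pics/w5.png",im[:,:,::-1])
P=cloud(d,c); hsv=cv2.cvtColor(im,cv2.COLOR_RGB2HSV)
b=(d>0)&(hsv[...,1]>100)&(hsv[...,0]>10)&(hsv[...,0]<30)&(P[...,2]>.03)&(np.hypot(P[...,0]-p[0],P[...,1]-p[1])<.13)
Q=(P[b]-p)@R; n=np.linalg.svd(Q-Q.mean(0),full_matrices=0)[2][2]; print(b.sum(),Q.min(0),Q.max(0),n)
E
```

```text
13.35 [ 0.45389446 -0.05781493  0.23134014] -39.947622313653916 [-0.78104542 -0.47308893 -1.82532146] 0.038925841094089586 30.318472981452942
34836 [-0.01666585 -0.02168263  0.14778912] [0.10420022 0.02042612 0.16596837] [-1.22599416e-02 -6.55572976e-04  9.99924629e-01]
```

View pics/w5.png

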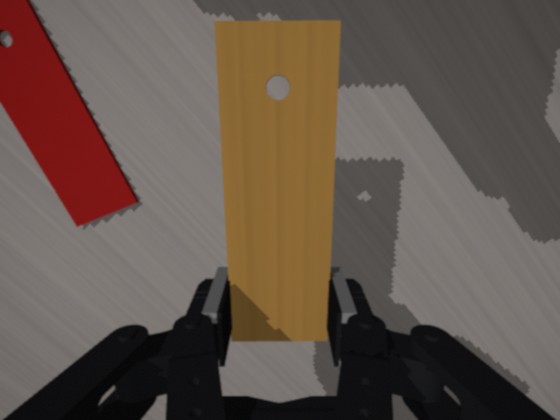

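The plate, with its hole at (278,88), is out of the throat and level in the fingers. I'll lift it, ease the grip to 20 N and see whether it droops.

Emit:
{"name": "jog_arm", "arguments": {"motion": [[[0, 0, -0.02, 0, -1], [0, 0, -0.03, 0, -1], [0, 0, -0.04, 0, -1], [0, 0, -0.04, 0, -1], [0, 0, -0.04, 0, -1]]], "squeeze": 20}}

```text
time_s: 13.9
ee_pos: [0.4537, -0.0573, 0.4029]
tcp_rot: [-2.846, -1.331, -0.0]
ft_force: [0.9, 1.0, -2.0]
finger_gap: 0.039
gripper_force: 30.3
```

Emit:
{"name": "jog_arm", "arguments": {"motion": [[[0, 0, -0.03, 0, -1], [0, 0, -0.02, 0, -1], [0, 0, 0, 0, -1], [0, 0, 0, 0, -1], [0, 0, 0, 0, -1]]]}}

```text
time_s: 14.4
ee_pos: [0.4535, -0.0578, 0.4498]
tcp_rot: [-2.845, -1.329, 0.003]
ft_force: [0.2, 0.6, -1.1]
finger_gap: 0.0391
gripper_force: 30.3
```

```bash
cat >> h.py <<'E'
def plate():
    s,p,R=tool(); c=cal("wrist"); im,d=read_camera("wrist"); P=cloud(d,c); hsv=cv2.cvtColor(im,cv2.COLOR_RGB2HSV)
    b=(d>0)&(hsv[...,1]>100)&(hsv[...,0]>10)&(hsv[...,0]<30); Q=(P-p)@R
    b&=(Q[...,0]<.14)&(Q[...,0]>-.06)&(abs(Q[...,1])<.03)&(Q[...,2]<.30)
    Q=Q[b]; n=np.linalg.svd(Q-Q.mean(0),full_matrices=0)[2][2]; n*=np.sign(n[2])
    print(s["time_s"],p,"gap",s["finger_gap"],s["gripper_force"],s["ft_force"],"\nplate tool frame",b.sum(),Q.min(0),Q.max(0),"tilt deg",np.degrees(np.arctan2(n[0],n[2])),n)
    return im,Q
E
python3 -c "
from h import *
plate()"
```

```text
14.4 [ 0.45351366 -0.05781436  0.44979882] gap 0.0390652928036508 30.319989323616028 [ 0.20437043  0.63178145 -1.07813995] 
plate tool frame 34831 [-0.01648111 -0.02166915  0.14803791] [0.10427917 0.02079973 0.16822502] tilt deg -0.7097761236529436 [-1.23876095e-02 -7.95976177e-04  9.99922954e-01]
```

The plate stays level even with a light grip, and the tool can't tilt. So I'll pivot the plate in the fingers by hooking its inner end about 10 mm under the fixed boss's front rim (118 mm high) and lifting the hand along an arc about that rim.

Emit:
{"name": "jog_arm", "arguments": {"motion": [[[0, -0.0013, 0.02, 0, -1], [0, 0, 0.04, 0, -1], [0, 0, 0.04, 0, -1], [0, 0, 0.04, 0, -1], [0, 0, 0.025, 0, -1]]]}}

```text
time_s: 14.95
ee_pos: [0.4512, -0.057, 0.2825]
tcp_rot: [-2.844, -1.328, 0.005]
ft_force: [-0.4, -0.2, -1.0]
finger_gap: 0.039
gripper_force: 30.3
```

Emit:
{"name": "jog_arm", "arguments": {"motion": [[[0, 0, 0.018, 0, -1], [0, 0, 0, 0, -1], [0.01, 0, 0, 0, -1], [0.02, 0, 0, 0, -1], [0.02, 0, 0, 0, -1]]]}}

```text
time_s: 15.45
ee_pos: [0.4861, -0.018, 0.2697]
tcp_rot: [2.846, 1.327, 0.003]
ft_force: [-0.0, 0.3, -1.2]
finger_gap: 0.039
gripper_force: 30.3
```

Emit:
{"name": "jog_arm", "arguments": {"motion": [[[0.015, 0, 0, 0, -1], [0.01, 0, 0, 0, -1], [0.005, 0, 0, 0, -1], [0, 0, 0, 0, -1], [0, 0, 0, 0, -1]]]}}

```text
time_s: 15.95
ee_pos: [0.5039, 0.0037, 0.2683]
tcp_rot: [2.847, 1.328, -0.0]
ft_force: [-0.5, -0.8, -2.9]
finger_gap: 0.0389
gripper_force: 30.3
```

```bash
python3 - <<'E'
from h import *
im,Q=plate(); cv2.imwrite("pics/w6.png",im[:,:,::-1]); s,p,R=tool()
print("to go",shift(np.array([.5043,.005,.267])-p))
a=np.radians(np.arange(0,61,6)); print(np.c_[-94*np.diff(np.cos(a)),-94*np.diff(np.sin(a))].round(1))
E
```

```text
15.95 [0.50391985 0.00374523 0.26832731] gap 0.0389283911570123 30.31683325767517 [-0.48265488 -0.77435057 -2.90271338] 
plate tool frame 33308 [-0.01655861 -0.02796867  0.13923197] [0.11069409 0.02476636 0.19687177] tilt deg -0.9456801848149846 [-0.0165011  -0.0202427   0.99965892]
to go [ 0.0013 -0.0005  0.0013]
[[ 0.5 -9.8]
 [ 1.5 -9.7]
 [ 2.5 -9.5]
 [ 3.5 -9.2]
 [ 4.5 -8.8]
 [ 5.4 -8.3]
 [ 6.2 -7.6]
 [ 7.  -7. ]
 [ 7.6 -6.2]
 [ 8.3 -5.4]]
```

View pics/w6.png

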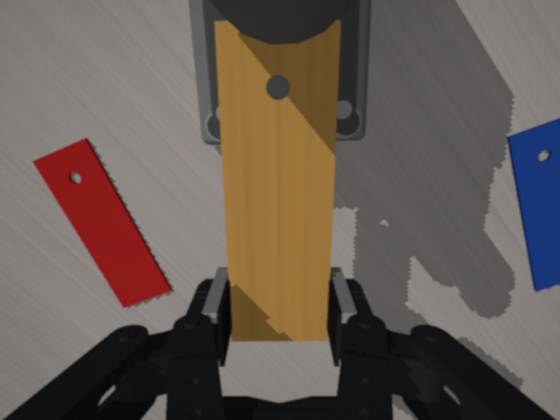

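The plate's inner end (row 22) is under the boss rim, whose front is at (278,45). Now the arc.

Emit:
{"name": "jog_arm", "arguments": {"motion": [[[0.001, 0, -0.006, 0, -1], [0.001, 0, -0.0098, 0, -1], [0.0015, 0, -0.0097, 0, -1], [0.0025, 0, -0.0095, 0, -1], [0.0035, 0, -0.0092, 0, -1]]]}}

```text
time_s: 16.5
ee_pos: [0.5103, 0.0116, 0.3135]
tcp_rot: [2.846, 1.329, 0.0]
ft_force: [0.2, 0.4, -5.0]
finger_gap: 0.039
gripper_force: 31.0
```

```bash
python3 -c "
from h import *
plate()"
```

```text
16.5 [0.51027847 0.01164385 0.3134511 ] gap 0.03897533069280141 31.042356491088867 [ 0.15501693  0.40794747 -4.99611477] 
plate tool frame 29915 [-0.01663318 -0.02955451  0.0891159 ] [0.10125936 0.02580743 0.24179522] tilt deg 5.691400104464963 [0.00206882 0.99978238 0.0207584 ]
```

Emit:
{"name": "jog_arm", "arguments": {"motion": [[[0.0045, 0, -0.0088, 0, -1], [0.0054, 0, -0.0083, 0, -1], [0.0062, 0, -0.0076, 0, -1], [0.007, 0, -0.007, 0, -1], [0.0076, 0, -0.0062, 0, -1]]]}}

```text
time_s: 17.05
ee_pos: [0.5302, 0.0354, 0.3508]
tcp_rot: [2.847, 1.329, -0.001]
ft_force: [-1.4, -1.5, -4.2]
finger_gap: 0.0388
gripper_force: 32.4
```

```bash
python3 - <<'E'
from h import *
im,Q=plate(); cv2.imwrite("pics/w7.png",im[:,:,::-1])
Q=Q[abs(Q[:,1])<.01]
for a in np.arange(-.02,.11,.02):
    q=Q[abs(Q[:,0]-a)<.003]
    if len(q): print(a,np.median(q[:,2]),len(q))
E
```

```text
17.05 [0.53023919 0.03535306 0.35079947] gap 0.03881964381031077 32.44105754652992 [-1.4343142  -1.46865445 -4.22604348] 
plate tool frame 17376 [-0.01482391 -0.02144386  0.11551633] [0.06772904 0.02592411 0.2791853 ] tilt deg -54.39985218083508 [-0.80437471 -0.14609881  0.57587887]
0.0 0.1594403702431909 1105
0.02 0.18555843573198488 780
0.039999999999999994 0.21122683478957383 526
0.06 0.11865489607842081 14
```

View pics/w7.png

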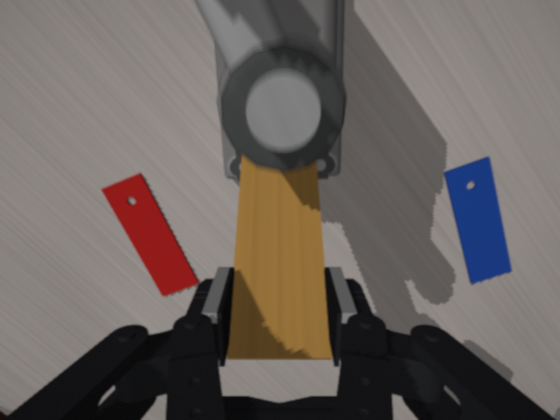

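The plate now slopes down from the fingers, and the depths along it give about 52°. I'll back straight out of the throat, then lift.

Emit:
{"name": "jog_arm", "arguments": {"motion": [[[-0.005, 0, 0, 0, -1], [-0.01, 0, 0, 0, -1], [-0.015, 0, 0, 0, -1], [-0.02, 0, 0, 0, -1], [-0.02, 0, 0, 0, -1]]]}}

```text
time_s: 17.6
ee_pos: [0.4841, -0.0198, 0.3503]
tcp_rot: [2.847, 1.328, 0.001]
ft_force: [-0.7, -0.9, -1.3]
finger_gap: 0.0391
gripper_force: 32.2
```

Emit:
{"name": "jog_arm", "arguments": {"motion": [[[-0.015, 0, -0.01, 0, -1], [-0.005, 0, -0.02, 0, -1], [0, 0, -0.025, 0, -1], [0, 0, -0.025, 0, -1], [0, 0, -0.02, 0, -1]]]}}

```text
time_s: 18.1
ee_pos: [0.4716, -0.0346, 0.4519]
tcp_rot: [2.846, 1.327, 0.002]
ft_force: [0.5, 0.7, -0.5]
finger_gap: 0.0388
gripper_force: 32.2
```

Emit:
{"name": "jog_arm", "arguments": {"motion": [[[0, 0, -0.015, 0, -1], [0, 0, -0.005, 0, -1], [0, 0, 0, 0, -1], [0, 0, 0, 0, -1], [0, 0, 0, 0, -1]]]}}

```text
time_s: 18.6
ee_pos: [0.4719, -0.0342, 0.4693]
tcp_rot: [-2.846, -1.328, 0.002]
ft_force: [0.5, -0.3, -2.0]
finger_gap: 0.039
gripper_force: 32.2
```

```bash
python3 - <<'E'
from h import *
im,Q=plate(); cv2.imwrite("pics/w8.png",im[:,:,::-1])
Q=Q[abs(Q[:,1])<.01]
for a in np.arange(-.02,.11,.02):
    q=Q[abs(Q[:,0]-a)<.003]
    if len(q): print(a,np.median(q[:,2]),len(q))
c=cal("top"); im,d=read_camera("top"); P=cloud(d,c); m=(P[...,2]>.262)&(P[...,2]<.3)&(abs(P[...,0]-.595)<.03)&(abs(P[...,1]-.15)<.03)
print("handle",P[m].mean(0),m.sum())
E
```

```text
18.6 [ 0.47186088 -0.03416475  0.46933989] gap 0.039030171928838724 32.18764797085896 [ 0.47100593 -0.33371867 -1.9593501 ] 
plate tool frame 19617 [-0.01552284 -0.02090892  0.13749958] [0.06037861 0.01889066 0.23813619] tilt deg -52.01081659621223 [-0.78790566 -0.02369647  0.61533986]
0.0 0.15960077799711353 1096
0.02 0.1852230875338598 780
0.039999999999999994 0.2105916920294638 575
0.06 0.234589797791425 239
handle [0.5904057  0.1524551  0.27738488] 46
```

View pics/w8.png

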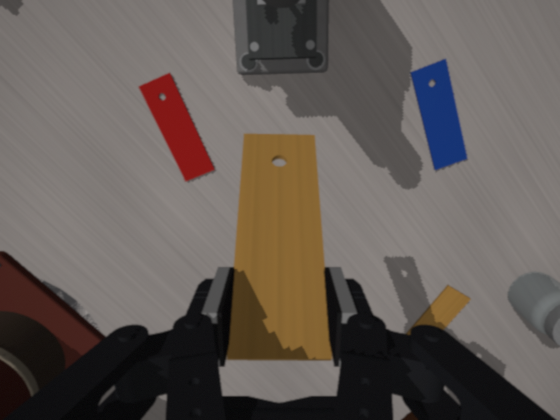

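The plate is held at about 52°, clear of the press foot (row 70). Its hole is at (279,161), its middle is about 0.27 m up, and the handle hasn't moved. Handing in.

```bash
python3 -c "
from rig import *
print(close_job())"
```

```text
the job is handed in; nothing more can be done
None
```

I handed the job in at about 19 s: the crank is wound up to about 6.7 rad, and the gripper holds the plate still at about 52°, its middle about 27 cm above the bench and clear of the press; no verdict was returned.

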